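Load the wire let-off stand and hold its sprung guide rod at the gauge mark

ROBOT

A 6-joint arm with a two-finger parallel gripper is mounted at the origin on a cart in front of the work surface, level with it; the furniture and walls round the work are solid. World frame = base frame: x ahead of the robot, y to its left, z up, the work surface at z = 0. Lengths are in m, angles in rad, forces in N, time in s.
With the tool pointing down it reaches from about 0.375 to 0.9 m from the base axis. Payload 3.1 kg.
Tool frame: the origin (TCP) lies on the centre line of the jaws, within the pads' length; the fingertips stand robot.tip_reach ahead of it and the grasp point (between the pads) lies 8 mm behind it (robot.tip_reach is the distance from the TCP to the fingertips, in m); z points along the fingers, y is the line along which they close (so a half turn about z gives the same grasp; the last joint's range is limited). The gripper opens to 87 mm and grips with 3 to 60 N. Pads are 19 mm wide; open, the fingers measure 117 mm over their backs; the gripper's body (75 mm by 190 mm) begins 51 mm behind the grasp point.
Start: joints at [1.117, 0.527, 1.433, -0, 1.181, -0.178], TCP at [0.17, 0.601, 0.234] pointing down, gripper open.
Joint ranges: [-3.08, 3.08], [-0.75, 2.2], [0.22, 2.44], [-1.43, 4.57], [0, 2.65], [-2.85, 2.85]. Speed limits (rad/s): [2.79, 2.79, 3.14, 3.14, 3.14, 3.14].

INTERFACE

Orientations are given as a unit quaternion [x, y, z, w].
In Python, from rig import robot gives the robot as it stands.
- The arm moves only by the tool jog_arm, never from a script. Its argument "motion" is one flat list of numbers, 7 for each row, row after row: the shift along the tool's x, y, z scaled (see below), then the turn, a rotation vector about the tool's x, y, z scaled (see below), then the gripper's target within -1 to 1 (shut at 1, half-way at 0, fully open at -1). In form: [x, y, z, rx, ry, rz, hand, x, y, z, rx, ry, rz, hand, ...]. A call has 1 to 12 rows; each row shifts and turns the commanded pose from where the row before left it, along the tool's axes as they then stand; what a row does not reach is not made up. The controller multiplies each number of a shift by 4 cm and each number of a turn by 4 degrees. A row lasts 1/8 s, in which the tool goes at most 62.5 mm and 10.7 degrees, less where a joint would pass 70% of its speed; a pose out of reach is approached as far as the arm can. A call with a number of a shift or a turn outside -1 to 1 is refused whole. A call with a gripper value outside its range is refused whole. The fingers move at their own pace and stop on an object; "grip_force" is the grip in N (left out, the last holds). Time passes only in rows, so rows that do not move let the fingers close. It gives the time, the measured TCP pose, the force, the opening and the grip force at its end, in the units of the state.
- robot.get_obs(): the state, without advancing time (a new reading comes with each control period).
- robot.camera(name): name is "scene" or "top"; returns the picture (400x640x3 uint8, blue, green, red); there is no depth.
- robot.calibration(name): a dict with "fx", "fy", "cx", "cy" (pixels), "dist_coeffs" ([k1, k2, p1, p2, k3] as OpenCV has them; the pictures are not rectified), "R" (3x3) and "t" (3): a world point X has camera coordinates R X + t. Camera axes: x right, y down, z forward; pixel columns grow to the right and rows downward; lengths in m; the calibration is good to about 2 mm. A picture is of the moment at which its call begins. calibration takes no time and is no camera call.
- robot.hand_in(): hands the job in; it is judged then, once.
The state is a dict: "time": time; "q": joint angles; "joint_velocities": joint speeds; "joint_torque": joint torques, N m; "position": TCP position; "tool_rot": TCP orientation; "ft_force": force on the tool from outside, world axes, zero at the start; "moment": the same for the moment, N m; "grip_width": finger opening in m; "grip_force": force on a finger pad.
Only numpy, scipy, OpenCV 4.12 (cv2) and the standard library are available. Lean on these libraries where they do the work, as an engineer would, in place of code of your own. Each camera call takes 0.05 s, during which the arm holds its last target. There are 200 camera calls.

TASK

Put the flanged wire spool onto the stand's upright spindle, right down on its seat, and let go of it. Then take the stand's sprung telescoping guide rod by its grip plate, pull it out until the pointer under the plate stands over the ridge of the gauge bar, and keep holding it there, so that a colleague can thread the wire: the program finishes while you hold the rod at the mark. Do not shove the tape roll or the small cylindrical insert that stand near the spool out of place.

Things in the scene. Friction and masses are not known exactly. Their poses are not given: they have to be found in the camera images.
- spool: loose wire spool (0.2 kg), grey plastic, bright winding: two flanges 52 mm in diameter, 4 mm thick; height 44 mm, winding 43 mm in diameter, open bore 20 mm through. Origin: centre of its underside, z up along the bore. Grip it from above across both flanges. It stands on a flange on the worktop left of the stand; spool, tape roll and insert may trade places.
- spool_center (a point): centre of the spool, half-way up (22 mm above its underside)
- spindle_foot (a point): centre of the spindle's seat on the stand, 13 mm above the worktop, where the spool's underside comes to rest. The steel spindle, 14 mm in diameter, stands up 55 mm from it, top 8 mm tapered. Axes as stand. The tube's rear end is 32 mm from the spindle's axis on its -y side, so keep the fingers on the spindle's +x and -x sides.
- stand: fixed let-off stand: grey base plate 90 x 285 mm, 10 mm thick, on the worktop. z up; y along its length, from the guide rod's end towards the spindle's end; x across. Origin on the worktop under the middle line, 62 mm from the spindle. The rod's fixed tube (at most 22 mm in diameter, axis 60 mm above the worktop) runs along y over its middle.
- guide_rod: sprung rod, 10 mm in diameter, sliding out of the tube, with an upright black grip plate at its end. Origin: lower tip of the steel pointer under the plate, 41 mm above the worktop. Axes as stand. It comes out along its own -y, at most 90 mm from rest; a spring draws it back with 3 N at rest and 0.9 N more per 10 mm. Let go, it springs back in.
- rod_grip (a point): point to grip: centre of the plate's upper part, 61 mm above the pointer tip, 102 mm above the worktop. Plate: 16 mm thick along y, 30 mm wide along x, top at 125 mm. Taken from above, one finger before and one behind it along the rod, tips at 83 mm clear rod, tube and the wire eye in front (up to 70 mm). At rest its back face is 27 mm from the tube's mouth.
- gauge_mark (a point): the length mark: middle of the ridge of the fixed gauge bar, a metal bar 84 mm long laid across the stand (along x) under the rod's path; ridge 34 mm above the worktop. Axes as stand. It lies 40 to 72 mm further out (-y) than the pointer at rest; the rod is at its mark when the pointer tip is level with the ridge along y.
- tape_center (a point): centre of the roll of dark tape, a bystander 62 mm in diameter and 19 mm high, loose on the worktop; to be left in place
- insert_center (a point): centre of the pale cylindrical insert, a bystander 30 mm in diameter and 45 mm high, loose on the worktop; to be left in place
Things that resemble listed ones, but are neither listed nor needed, are in the scene too. Several things have the shape of the spool; the one meant has the colours described above.

How it is judged:
On the way, in this order (a step that is already met when the one before it is completed fails the run):
1. the spool sits on the spindle, down on its seat, let go (horizontal distance between spool_center and spindle_foot below 0.006 m and z of spool_center in the frame of spindle_foot below 0.026 m and angle between spool_center's own z axis and vertical below 0.12 rad and contact force between spool and the arm below 0.3 N and contact force between spool and the fingers below 0.3 N and linear speed of spool below 0.03 m/s), for 0.2 s.
2. the guide rod is held by the gripper with its pointer at the gauge mark (y of guide_rod in the frame of gauge_mark between -0.005 and 0.005 m and contact force between guide_rod and the fingers above 2 N and contact force between guide_rod and spool below 0.3 N and linear speed of guide_rod below 0.01 m/s), for 0.5 s.
At the end, for the whole second after the job is handed in: The gripper still holds the guide rod still (over 2 N of contact) with its pointer within 5 mm of the gauge ridge along the rod; the spool stands upright on the spindle, down on its seat within 4 mm, within 6 mm of the spindle's axis, and untouched by the robot (all of step 1 and all of step 2); the arm keeps its last pose, push and grip.
It fails at once if the tape roll or the insert is shoved more than 30 mm (distance of any of tape_center, insert_center from where it was at the start of the episode above 0.03 m).
It also fails if it takes over 61 s, if anything falls off the work surface, if the arm or the gripper's body presses on something with over 40 N, if the wrist force passes 120 N, or if a joint passes its speed limit or range.

## Working session

There is one attempt and no reset: what is moved stays moved. The work goes in short steps, Python scripts to look and compute and a tool call to move; the robot and the scene stay as the last step left them, time stands still between calls to the robot, and variables do not carry over. Pictures are saved under pics/ and viewed, at most 10 in all, crops included, and the job is handed in when it is done.

Besides the shell and the picture viewer there is one more tool, called after "Request:" by a JSON object that holds its "method" and its "body". jog_arm: Moves the arm, as the interface text tells. Shifts and turns lie within -1 to 1; 1 stands for 4 cm of shift or 4 degrees of turn. Its arguments: {"type":"object","properties":{"motion":{"type":"array","items":{"type":"number"}},"grip_force":{"type":"number"}},"required":["motion"]}

```bash
ls; mkdir -p pics; python3 - <<'E'
from rig import robot
import cv2
for n in("scene","top"):
    cv2.imwrite(f"pics/{n}0.png",robot.camera(n)); c=robot.calibration(n); print(n,c)
print(robot.get_obs(),robot.tip_reach)
E
```

```text
pics
scene {'fx': 477.96241728489423, 'fy': 477.96241728489423, 'cx': 315.2203167080433, 'cy': 192.7358630080915, 'dist_coeffs': array([-0.02681974,  0.        ,  0.        ,  0.        ,  0.        ]), 'R': array([[ 0.81377986, -0.58095752,  0.01583375],
       [-0.32956917, -0.48374373, -0.81078737],
       [ 0.47869249,  0.65458412, -0.58512659]]), 't': array([-0.33669091,  0.3023429 ,  0.82535674])}
top {'fx': 364.15345696532955, 'fy': 364.15345696532955, 'cx': 323.4207195750305, 'cy': 202.63830106592144, 'dist_coeffs': array([-0.02897149,  0.        ,  0.        ,  0.        ,  0.        ]), 'R': array([[ 0.00868248, -0.99963611, -0.02553944],
       [-0.99830801, -0.00719677, -0.05770037],
       [ 0.05749557,  0.02599721, -0.99800722]]), 't': array([0.12483986, 0.52423921, 0.93875125])}
{'time': 0.1, 'q': array([ 1.11650403e+00,  5.28405908e-01,  1.43375037e+00, -2.44590387e-05,
        1.18138207e+00, -1.78503514e-01]), 'joint_velocities': array([-0.00245285, -0.00131149, -0.00257746, -0.00181415,  0.00037371,
       -0.00010784]), 'joint_torque': array([-4.84906741e-04, -4.40986490e+01, -1.77150983e+01,  6.34619105e-02,
        5.34413068e-02, -3.53648375e-05]), 'position': array([0.16989383, 0.60081864, 0.23265693]), 'tool_rot': array([ 1.37453123e-01,  9.90507795e-01, -9.28073762e-04, -2.91947997e-04]), 'ft_force': array([-0.00166746, -0.63535444,  0.04134223]), 'moment': array([-0.07020423, -0.00682406, -0.04450351]), 'grip_force': 0.0, 'grip_width': 0.08718177276993866} 0.011
```

View pics/scene0.png

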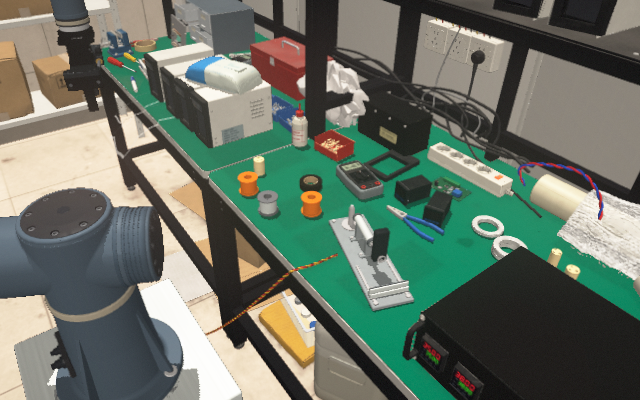

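View pics/top0.png

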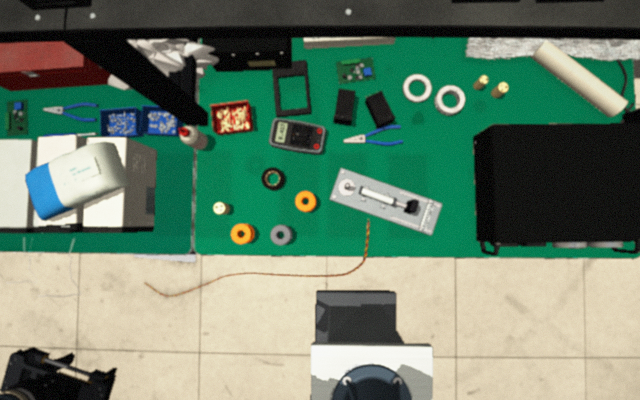

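The scene view shows three spool-shaped things: orange at (248,184), orange at (312,205) and grey at (268,205). In the top view they are at (242,233), (306,201) and (281,235). The grey one with the bright winding fits the description. The stand is at (370,260) in scene, the tape at (311,183) and the insert at (259,165). I'll confirm the spool in an enlarged crop.

```bash
python3 - <<'E'
import cv2,numpy as np
s=cv2.imread("pics/scene0.png");t=cv2.imread("pics/top0.png")
a=cv2.resize(s[150:310,225:425],(0,0),fx=3.6,fy=3.6,interpolation=cv2.INTER_CUBIC)
cv2.imwrite("pics/c1.png",a)
b=cv2.resize(t[150:250,200:460],(0,0),fx=3,fy=3,interpolation=cv2.INTER_CUBIC)
cv2.imwrite("pics/c2.png",b)
E
```

```text
(no output)
```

View pics/c1.png

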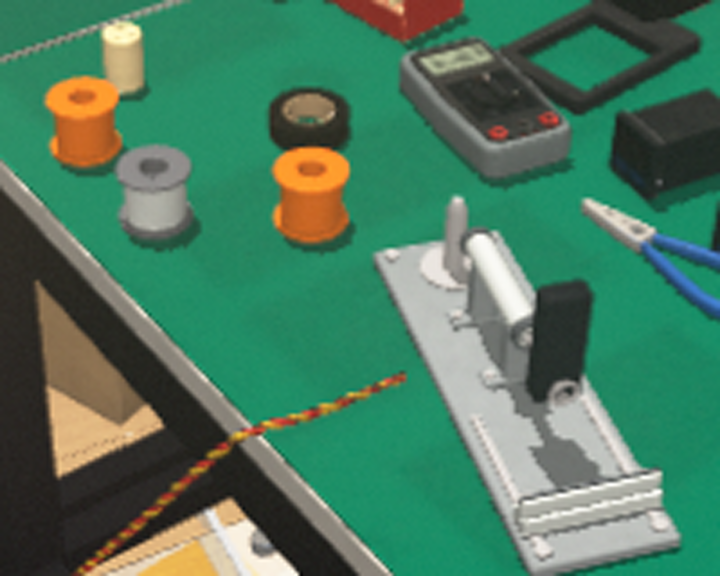

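View pics/c2.png

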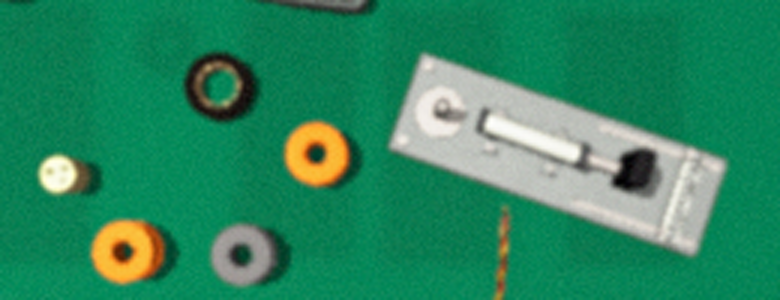

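The crops confirm the grey spool with the bright winding: crop 1 at (155,195), crop 2 at (243,255). Next I'll fit silhouettes for the spool and stand.

```bash
cat > h.py <<'E'
import cv2,numpy as np
from scipy.optimize import minimize,least_squares
from rig import robot
C={n:robot.calibration(n) for n in("scene","top")}
def K(c): return np.array([[c["fx"],0,c["cx"]],[0,c["fy"],c["cy"]],[0,0,1.]])
def proj(n,X):
    c=C[n]; return cv2.projectPoints(np.asarray(X,float).reshape(-1,3),cv2.Rodrigues(c["R"])[0],c["t"],K(c),c["dist_coeffs"])[0][:,0]
def ray_z(n,uv,z):
    c=C[n]; p=cv2.undistortPoints(np.array([[uv]],float),K(c),c["dist_coeffs"])[0,0]
    d=c["R"].T@np.r_[p,1]; o=-c["R"].T@c["t"]; return o+d*(z-o[2])/d[2]
def tri(us,ut):  # triangulate scene+top
    x0=ray_z("top",ut,.05)
    r=least_squares(lambda X:np.r_[proj("scene",X)[0]-us,proj("top",X)[0]-ut],x0); return r.x,r.fun
S=8
def sil(n,X,win):
    x,y,w,h=win; p=cv2.convexHull(proj(n,X).astype(np.float32))[:,0]
    m=np.zeros((h*S,w*S),np.uint8); cv2.fillConvexPoly(m,np.round((p-[x,y]+.5)*S-.5).astype(int),255)
    return cv2.resize(m,(w,h),interpolation=cv2.INTER_AREA)/255.
def cyl(x,y,z0=0,r=.026,h=.044):
    a=np.linspace(0,2*np.pi,60); return np.vstack([np.c_[x+r*np.cos(a),y+r*np.sin(a),0*a+z] for z in(z0,z0+h)])
def sat(img,win):
    x,y,w,h=win; return cv2.cvtColor(img[y:y+h,x:x+w],cv2.COLOR_BGR2HSV)[...,1]
E
python3 - <<'E'
from h import *
im={n:cv2.imread(f"pics/{n}0.png") for n in C}
# spool
W={"scene":(253,184,30,37),"top":(266,222,30,28)}
M={}
for n in C:
    b=cv2.fastNlMeansDenoisingColored(im[n])
    m=(sat(b,W[n])<110).astype(np.uint8); m=cv2.morphologyEx(m,cv2.MORPH_CLOSE,np.ones((7,7)))
    k,l,st,_=cv2.connectedComponentsWithStats(m); i=1+np.argmax(st[1:,4]); M[n]=(l==i).astype(float); print(n,st[i])
x0=ray_z("top",(281,235),.044)[:2]
for ns in(["scene"],["top"],["scene","top"]):
    r=minimize(lambda p:sum(np.abs(sil(n,cyl(*p),W[n])-M[n]).sum() for n in ns),x0,method="Nelder-Mead",options=dict(initial_simplex=[x0,x0+[.006,0],x0+[0,.006]],xatol=1e-4,fatol=.01))
    print("spool",ns,r.x.round(4),r.fun)
    if ns==["scene","top"]: sp=r.x
# stand from hand picked pixels
t=lambda u,v:((u+.5)/3-.5+200,(v+.5)/3-.5+150); s=lambda u,v:((u+.5)/3.6-.5+225,(v+.5)/3.6-.5+150)
for q in[(423,53),(727,160),(697,256),(389,150)]: print("corner top",ray_z("top",t(*q),.01).round(4))
for q in[(375,255),(505,232),(681,545)]: print("corner scene",ray_z("scene",s(*q),.01).round(4))
print("seat disc top",ray_z("top",t(438,111),.013).round(4),"scene tip z.068",ray_z("scene",s(457,199),.068).round(4))
print("ridge top ends",[ray_z("top",t(*q),.034).round(4) for q in[(690,150),(664,240)]])
print("plate top c",ray_z("top",t(634,170),.125).round(4))
E
```

```text
scene [  0   0  26  33 529]
top [  4   0  26  23 396]
spool ['scene'] [0.4382 0.2384] 63.439215686274515
spool ['top'] [0.4396 0.2388] 45.49411764705882
spool ['scene', 'top'] [0.4387 0.2386] 113.60000000000001
corner top [0.6178 0.0842 0.01  ]
corner top [ 0.5249 -0.1826  0.01  ]
corner top [ 0.4409 -0.1557  0.01  ]
corner top [0.5316 0.1136 0.01  ]
corner scene [0.5313 0.1089 0.01  ]
corner scene [0.619  0.0787 0.01  ]
corner scene [ 0.5188 -0.1887  0.01  ]
seat disc top [0.5661 0.0708 0.013 ] scene tip z.068 [0.5643 0.0686 0.068 ]
ridge top ends [array([ 0.5318, -0.144 ,  0.034 ]), array([ 0.4549, -0.1213,  0.034 ])]
plate top c [ 0.5099 -0.0766  0.125 ]
```

```bash
cat >> h.py <<'E'
def mask(img,win,thr=None):
    # background = green table: chroma a* in Lab strongly below 128
    x,y,w,h=win; a=cv2.cvtColor(cv2.GaussianBlur(img,(0,0),.6),cv2.COLOR_BGR2LAB)[y:y+h,x:x+w].astype(float)
    return np.clip((a[...,1]-92)/30,0,1) if thr is None else (a[...,1]>thr)
E
python3 - <<'E'
from h import *
im={n:cv2.imread(f"pics/{n}0.png") for n in C}
for n,q in(("scene",[(268,186),(250,215),(268,195),(285,205),(268,212)]),("top",[(281,215),(281,228),(294,240),(262,250),(350,195)])):
    L=cv2.cvtColor(im[n],cv2.COLOR_BGR2LAB); print(n,[L[v,u].tolist() for u,v in q])
def keep(m,pt):
    m=cv2.morphologyEx(m.astype(np.uint8),cv2.MORPH_CLOSE,np.ones((5,5)))
    k,l,st,_=cv2.connectedComponentsWithStats(m); i=l[pt[1],pt[0]]
    if i==0:i=1+np.argmax(st[1:,4])
    o=(l==i).astype(np.uint8); c,_=cv2.findContours(o,0,1); cv2.drawContours(o,c,-1,1,-1); return o,st[i]
W={"scene":(245,182,46,46),"top":(258,215,46,40)}
WS={"scene":(320,190,110,125),"top":(322,155,130,90)}
cc={}
M={};MS={};dbg=[]
for n in C:
    L=cv2.cvtColor(cv2.GaussianBlur(im[n],(0,0),.6),cv2.COLOR_BGR2LAB).astype(float)
    chroma=np.hypot(L[...,1]-128,L[...,2]-128)
    for Wd,D,thr in((W,M,13),(WS,MS,13)):
        x,y,w,h=Wd[n]; m=chroma[y:y+h,x:x+w]<thr; D[n],s=keep(m,(w//2,h//2)); print(n,s)
x0=np.array([.4387,.2386])
for ns in(["scene"],["top"],["scene","top"]):
    r=minimize(lambda p:sum(np.abs(sil(n,cyl(*p),W[n])-M[n]).sum() for n in ns),x0,method="Nelder-Mead",options=dict(initial_simplex=[x0,x0+[.006,0],x0+[0,.006]],xatol=1e-4,fatol=.01))
    print("spool",ns,r.x.round(4),r.fun)
def box(p):
    x,y,a=p; c,s=np.cos(a),np.sin(a); X=np.array([[i*.045,j*.1425] for i in(-1,1) for j in(-1,1)])@np.array([[c,s],[-s,c]])+[x,y]
    return np.vstack([np.c_[X,X[:,:1]*0+z] for z in(0,.01)])
# centre; yaw of stand y axis: direction from guide to spindle
x0=np.array([.529,-.036,np.arctan2(.09,.267)*0-np.arctan2(.0925,.2668)])
for ns in(["scene"],["top"],["scene","top"]):
    r=minimize(lambda p:sum(np.abs(sil(n,box(p),WS[n])-MS[n]).sum() for n in ns),x0,method="Nelder-Mead",options=dict(initial_simplex=[x0,x0+[.006,0,0],x0+[0,.006,0],x0+[0,0,.03]],xatol=1e-4,fatol=.01))
    p=r.x; e=np.array([-np.sin(p[2]),np.cos(p[2])]); print("stand",ns,p.round(4),r.fun,"yaxis",e.round(4))
vis=[]
for n in C:
    x,y,w,h=WS[n]; v=cv2.resize(im[n],(0,0),fx=4,fy=4)
    for X,col in((cyl(*[.4387,.2386]),(0,0,255)),(box(p),(255,0,255))):
        q=cv2.convexHull(((proj(n,X)+.5)*4-.5).astype(np.float32)).astype(int); cv2.polylines(v,[q],True,col,1)
    vis.append(v)
a=vis[0][4*180:4*315,4*250:4*420]; b=vis[1][4*160:4*250,4*262:4*448]
cv2.imwrite("pics/d1.png",cv2.resize(np.vstack([np.pad(a,((0,0),(0,b.shape[1]-a.shape[1]),(0,0))),b]),(500,600),interpolation=cv2.INTER_AREA) if 0 else np.vstack([cv2.resize(a,(0,0),fx=.62,fy=.62),np.zeros((0,int(round(a.shape[1]*.62)),3),np.uint8)]))
cv2.imwrite("pics/d2.png",b)
E
```

```text
scene [[135, 89, 141], [134, 88, 142], [105, 128, 130], [129, 91, 141], [182, 126, 133]]
top [[117, 88, 144], [161, 128, 130], [77, 99, 140], [127, 85, 145], [209, 126, 133]]
scene [ 12   9  21  26 440]
scene [   9   15   84  106 4108]
top [ 13  10  21  20 333]
top [   8   14  111   66 3582]
spool ['scene'] [0.438 0.238] 77.94901960784313
spool ['top'] [0.439  0.2374] 33.08235294117647
spool ['scene', 'top'] [0.4389 0.2374] 113.25098039215686
stand ['scene'] [ 0.5307 -0.0339 -0.334 ] 414.1921568627451 yaxis [0.3278 0.9447]
stand ['top'] [ 0.5295 -0.0339 -0.3368] 144.54901960784315 yaxis [0.3304 0.9438]
stand ['scene', 'top'] [ 0.53   -0.0338 -0.3328] 580.1450980392157 yaxis [0.3267 0.9451]
```

Request:
{"method": "jog_arm", "body": {"motion": [-1,-0.77,0,0,0,0,-1,-1,-0.77,0,0,0,0,-1,-1,-0.77,0,0,0,0,-1,-1,-0.77,0,0,0,0,-1,-1,-0.77,0,0,0,0,-1,-1,-0.77,0,0,0,0,-1,-1,-0.77,0,0,0,0,-1,-1,-0.77,0,0,0,0,-1,-0.95,-0.75,0,0,0,0,-1,0,0,0,0,0,1,-1,0,0,0,0,0,1,-1,0,0,0,0,0,1,-1]}}

```text
time: 1.6
position: [0.4392, 0.2375, 0.2332]
tool_rot: [0.242, 0.97, -0.0, -0.0]
ft_force: [0.1, -0.2, 0.2]
grip_width: 0.087
grip_force: 0.0
```

Request:
{"method": "jog_arm", "body": {"motion": [0,0,0,0,0,1,-1,0,0,0,0,0,1,-1,0,0,0,0,0,1,-1,0,0,0,0,0,1,-1,0,0,0,0,0,1,-1,0,0,0,0,0,1,-1,0,0,0,0,0,1,-1,0,0,0,0,0,1,-1,0,0,0,0,0,1,-1,0,0,0,0,0,1,-1,0,0,0,0,0,1,-1,0,0,0,0,0,1,-1]}}

```text
time: 3.1
position: [0.439, 0.2378, 0.2332]
tool_rot: [0.615, 0.788, -0.0, -0.0]
ft_force: [0.7, 0.1, -0.9]
grip_width: 0.087
grip_force: 0.0
```

Request:
{"method": "jog_arm", "body": {"motion": [0,0,0.5,0,0,1,-1,0,0,0.5,0,0,1,-1,0,0,0.5,0,0,1,-1,0,0,0.5,0,0,1,-1,0,0,0.5,0,0,1,-1,0,0,0,0,0,1,-1,0,0,0,0,0,1,-1,0,0,0,0,0,1,-1,0,0,0,0,0,0.4,-1,0,0,0,0,0,0,-1]}}

```text
time: 4.35
position: [0.4393, 0.2379, 0.1334]
tool_rot: [0.816, 0.578, -0.0, -0.0]
ft_force: [-0.4, 0.1, 0.5]
grip_width: 0.087
grip_force: 0.0
```

Request:
{"method": "jog_arm", "body": {"motion": [0,0,0.6,0,0,0,-1,0,0,0.6,0,0,0,-1,0,0,0.6,0,0,0,-1,0,0,0.6,0,0,0,-1,0,0,0.4,0,0,0,-1,0,0,0.15,0,0,0,-1,0,0,0,0,0,0,-1,0,0,0,0,0,0,0.5,0,0,0,0,0,0,0.5,0,0,0,0,0,0,0.5,0,0,0,0,0,0,0.5], "grip_force": 15}}

```text
time: 5.72
position: [0.4395, 0.238, 0.0158]
tool_rot: [0.816, 0.578, 0.0, 0.0]
ft_force: [-0.7, 0.4, 0.1]
grip_width: 0.0548
grip_force: 0.0
```

Request:
{"method": "jog_arm", "body": {"motion": [0,0,0,0,0,0,0.5,0,0,0,0,0,0,0.5]}}

```text
time: 5.98
position: [0.4394, 0.238, 0.0157]
tool_rot: [0.816, 0.578, 0.0, 0.0]
ft_force: [0.0, -0.1, 2.1]
grip_width: 0.0514
grip_force: 15.0
```

Request:
{"method": "jog_arm", "body": {"motion": [0,0,-0.4,0,0,0,0.5,0,0,-0.7,0,0,0,0.5,0,0,-0.7,0,0,0,0.5,0,0,-0.45,0,0,0,0.5,-0.5,0.75,0,0,0,0,0.5,-0.5,0.75,0,0,0,0,0.5,-0.5,0.75,0,0,0,0,0.5,-0.5,0.75,0,0,0,0,0.5,-0.5,0.75,0,0,0,0,0.5,-0.42,0.63,0,0,0,0,0.5,0,0,0,0,0,0,0.5,0,0,0,0,0,0,0.5]}}

```text
time: 7.48
position: [0.5646, 0.0699, 0.1057]
tool_rot: [0.816, 0.578, -0.001, -0.001]
ft_force: [-0.4, -0.4, -1.8]
grip_width: 0.0518
grip_force: 15.0
```

```bash
python3 - <<'E'
from h import *
o=robot.get_obs(); p=o["position"]; print(p,o["grip_width"])
im={n:robot.camera(n) for n in C}
for n in C: cv2.imwrite(f"pics/{n}1.png",im[n])
old=cv2.imread("pics/scene0.png")
a=im["scene"][165:315,295:435]; b=old[165:315,295:435].copy()
def dr(v,n,X,off,f,col):
    q=((proj(n,X)-off+.5)*f-.5).astype(int); cv2.polylines(v,[q.reshape(-1,1,2)],False,col,1)
f=4; off=[295,195]
a=cv2.resize(im["scene"][195:275,295:395],(0,0),fx=f,fy=f,interpolation=cv2.INTER_CUBIC); b=cv2.resize(old[195:275,295:395],(0,0),fx=f,fy=f,interpolation=cv2.INTER_CUBIC)
z0=p[2]-.0157
c=cyl(p[0],p[1],z0); dr(a,"scene",c[:60],off,f,(0,0,255)); dr(a,"scene",c[60:],off,f,(0,0,255))
for z in(.013,.060): dr(b,"scene",cyl(.566,.0695,z,.007,.0)[:60],off,f,(0,0,255))
dr(b,"scene",[[.566,.0695,.013],[.566,.0695,.068]],off,f,(255,0,0))
cv2.imwrite("pics/e.png",np.hstack([a,b]))
E
```

```text
[0.5645826  0.0699482  0.10567389] 0.05177678656545038
```

View pics/e.png

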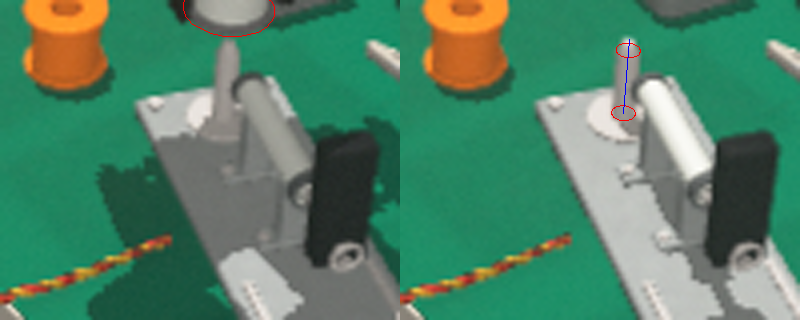

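The red model ring matches the held spool's lower flange to under 1 mm. The spindle tip is at about (628,40) in the right half. I'll enlarge the spindle in both views.

```bash
python3 - <<'E'
from h import *
f=12;out=[]
for n,(x,y,w,h) in(("scene",(436-295+295-105+8,198,33,40)),("top",(328,170,33,40))):
    if n=="scene": x=436-100
    o=cv2.imread(f"pics/{n}0.png"); x={"scene":336,"top":328}[n]
    v=cv2.resize(o[y:y+h,x:x+w],(0,0),fx=f,fy=f,interpolation=cv2.INTER_CUBIC)
    for X,col in((cyl(.5655,.0695,.013,.007,.047),(0,0,255)),(cyl(.5655,.0695,.013,.017,0),(255,0,0)),([[.5655,.0695,.013],[.5655,.0695,.068]],(0,255,255))):
        q=((proj(n,X)-[x,y]+.5)*f-.5).astype(int); cv2.polylines(v,[q.reshape(-1,1,2)],False,col,1)
    out.append(v)
cv2.imwrite("pics/f.png",np.hstack(out))
E
```

```text
(no output)
```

View pics/f.png

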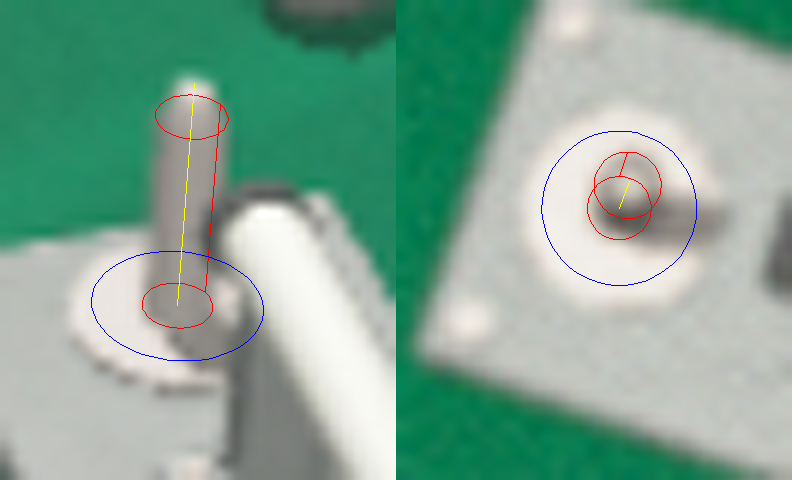

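The overlay is centred on the seat disc in both views, with the top-view disc centre at about (620,207) against the model's (619,208). That puts the spindle at (0.5655, 0.0695).

Request:
{"method": "jog_arm", "body": {"motion": [0,0.025,0.3,0,0,0,0.5,0,0,0.3,0,0,0,0.5,0,0,0.3,0,0,0,0.5,0,0,0.2,0,0,0,0.5,0,0,0,0,0,0,0.5]}}

```text
time: 8.2
position: [0.5661, 0.0693, 0.0605]
tool_rot: [0.816, 0.578, -0.001, -0.001]
ft_force: [0.6, -0.3, -1.8]
grip_width: 0.0514
grip_force: 15.0
```

Request:
{"method": "jog_arm", "body": {"motion": [0,0,0.25,0,0,0,0.5,0,0,0.25,0,0,0,0.5,0,0,0.2,0,0,0,0.5,0,0,0.06,0,0,0,0.5,0,0,0,0,0,0,0.5,0,0,0,0,0,0,0.5]}}

```text
time: 8.95
position: [0.567, 0.0692, 0.0314]
tool_rot: [0.816, 0.578, 0.0, 0.0]
ft_force: [-0.3, 0.1, -1.6]
grip_width: 0.0516
grip_force: 15.0
```

Request:
{"method": "jog_arm", "body": {"motion": [0,0,0.05,0,0,0,0.5,0,0,0,0,0,0,0.5,0,0,0,0,0,0,-1,0,0,0,0,0,0,-1,0,0,0,0,0,0,-1,0,0,0,0,0,0,-1,0,0,0,0,0,0,-1,0,0,0,0,0,0,-1]}}

```text
time: 9.95
position: [0.5667, 0.0692, 0.0291]
tool_rot: [0.816, 0.578, -0.0, -0.0]
ft_force: [0.5, 0.2, 0.5]
grip_width: 0.0864
grip_force: 0.0
```

Request:
{"method": "jog_arm", "body": {"motion": [0,0,-0.5,0,0,0,-1,0,0,-0.8,0,0,0,-1,0,0,-0.9,0,0,0,-1,0,0,-0.9,0,0,0,-1,0,0,-0.9,0,0,0,-1,0,0,0,0,0,0,-1]}}

```text
time: 10.7
position: [0.5688, 0.0691, 0.1922]
tool_rot: [0.816, 0.578, 0.003, 0.002]
ft_force: [-0.0, -0.4, -0.6]
grip_width: 0.0868
grip_force: 0.0
```

```bash
python3 - <<'E'
from h import *
s=robot.camera("scene"); cv2.imwrite("pics/scene2.png",s); t=cv2.imread("pics/top0.png")
a=cv2.resize(s[190:315,325:420],(0,0),fx=4.8,fy=4.8,interpolation=cv2.INTER_CUBIC)
b=cv2.resize(t[185:240,392:447],(0,0),fx=6,fy=6,interpolation=cv2.INTER_CUBIC)
A=np.array([.53,-.0338]); ye=np.array([.3287,.9444]); xe=np.array([.9444,-.3287])
# predicted ridge at stand-y offset -0.1053
P=lambda u,v,z:np.r_[A+u*xe+v*ye,z]
for d,col in((-.1053,(0,0,255)),):
    X=[P(-.055,d,.034),P(.055,d,.034)]
    # draw only outside extents ticks
    for e in(-1,1):
        X=[P(e*.044,d,.034),P(e*.056,d,.034)]
        for v,n,o,f in((a,"scene",[325,190],4.8),(b,"top",[392,185],6)):
            q=((proj(n,X)-o+.5)*f-.5).astype(int); cv2.polylines(v,[q.reshape(-1,1,2)],False,col,1)
o=np.zeros((600,a.shape[1]+b.shape[1],3),np.uint8); o[:600,:a.shape[1]]=a[:600]; o[:b.shape[0],a.shape[1]:]=b
cv2.imwrite("pics/g.png",o); print(o.shape)
E
```

```text
(600, 786, 3)
```

View pics/g.png

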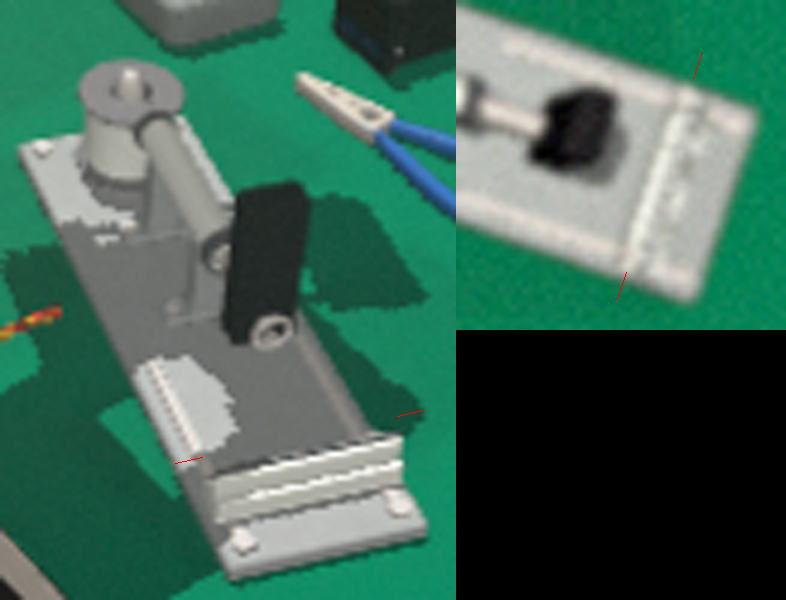

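The spool sits seated on the spindle, with the spindle tip showing in its bore at (130,80). The gauge bar shows two bright bands in scene, so I'll take numeric profiles across it.

```bash
python3 - <<'E'
from h import *
A=np.array([.53,-.0338]); ye=np.array([.3287,.9444]); xe=np.array([.9444,-.3287])
v=np.arange(-.090,-.146,-.002); u=np.linspace(-.03,.03,61)
for z in(.034,):
  for n in("top","scene"):
    g=cv2.cvtColor(cv2.imread(f"pics/{n}0.png"),cv2.COLOR_BGR2GRAY)
    X=np.array([np.r_[A+a*xe+b*ye,z] for b in v for a in u]); q=proj(n,X).astype(np.float32).reshape(len(v),len(u),2)
    I=cv2.remap(g,q[...,0],q[...,1],cv2.INTER_LINEAR).mean(1)
    print(n,[(round(b*1000),int(i)) for b,i in zip(v,I)])
for n in C: print(n,"cam",(-C[n]["R"].T@C[n]["t"]).round(3))
# px shift per mm along stand y and z at ridge
X=np.r_[A-.105*ye,.034]
print(proj("scene",[X,X+np.r_[ye*.01,0],X+[0,0,.01]]),proj("top",[X,X+np.r_[ye*.01,0],X+[0,0,.01]]))
E
```

```text
top [(-90, 183), (-92, 185), (-94, 184), (-96, 179), (-98, 175), (-100, 185), (-102, 210), (-104, 226), (-106, 220), (-108, 203), (-110, 191), (-112, 185), (-114, 186), (-116, 190), (-118, 188), (-120, 184), (-122, 182), (-124, 182), (-126, 182), (-128, 183), (-130, 182), (-132, 176), (-134, 159), (-136, 133), (-138, 107), (-140, 93), (-142, 88), (-144, 88)]
scene [(-90, 155), (-92, 155), (-94, 157), (-96, 157), (-98, 155), (-100, 155), (-102, 153), (-104, 152), (-106, 153), (-108, 155), (-110, 154), (-112, 144), (-114, 124), (-116, 165), (-118, 227), (-120, 200), (-122, 179), (-124, 173), (-126, 169), (-128, 181), (-130, 226), (-132, 208), (-134, 179), (-136, 173), (-138, 172), (-140, 143), (-142, 126), (-144, 170)]
scene cam [-0.021 -0.59   0.733]
top cam [0.468 0.104 0.97 ]
[[387.2890037  280.53022817]
 [385.32328801 277.03245903]
 [387.81711971 277.00235445]] [[425.47173121 213.80747849]
 [421.76505637 212.49587173]
 [426.47343037 213.70026841]]
```

```bash
python3 - <<'E'
from h import *
ims={n:np.mean([robot.camera(n).astype(float) for _ in range(8)],0).astype(np.uint8) for n in C}
for n in C: cv2.imwrite(f"pics/{n}3.png",ims[n])
a=cv2.resize(ims["scene"][274:309,362:416],(0,0),fx=8.5,fy=8.5,interpolation=cv2.INTER_CUBIC)
t=cv2.imread("pics/top3.png"); b=cv2.resize(ims["top"][192:238,412:446],(0,0),fx=9,fy=9,interpolation=cv2.INTER_CUBIC)
o=np.zeros((max(a.shape[0],b.shape[0]),a.shape[1]+b.shape[1],3),np.uint8);o[:a.shape[0],:a.shape[1]]=a;o[:b.shape[0],a.shape[1]:]=b
o=cv2.convertScaleAbs(o,alpha=1.25,beta=-45)
cv2.imwrite("pics/i.png",o);print(o.shape)
E
```

```text
(414, 765, 3)
```

View pics/i.png

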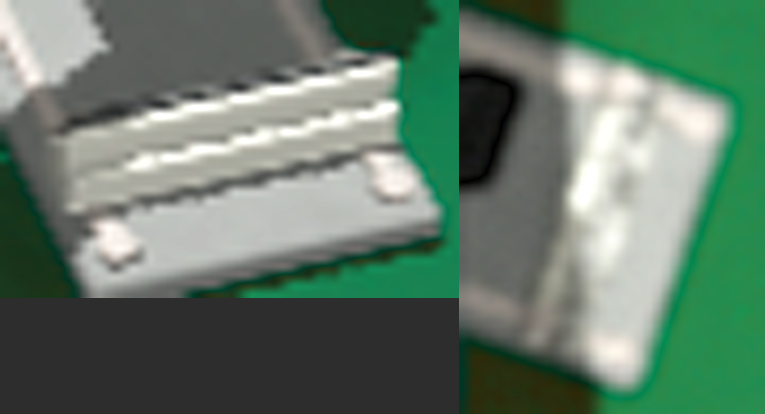

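Both views show the bar's front foot at about v=-0.119 to -0.120, its back at about -0.107, and the ridge near v≈-0.114 (±2 mm, stand coordinate from the plate centre). Next I'll go to the grip plate.

Request:
{"method": "jog_arm", "body": {"motion": [-0.98,-0.01,0,0,0,0,-1,-0.98,-0.01,0,0,0,0,-1,-0.98,-0.02,0,0,0,0,-1,-0.98,-0.02,0,0,0,0,-1,0,0,0,0,0,-1,-1,0,0,0,0,0,-1,-1,0,0,0,0,0,-1,-1,0,0,0,0,0,-1,-1,0,0,0,0,0,-1,-1,0,0,0,0,0,-1,-1,0,0,0,0,0,-1,-1,0,0,0,0,0,-1,-1]}}

```text
time: 13.05
position: [0.5125, -0.0779, 0.1893]
tool_rot: [0.624, 0.781, 0.0, 0.0]
ft_force: [-0.7, 0.1, -0.7]
grip_width: 0.0872
grip_force: 0.0
```

Request:
{"method": "jog_arm", "body": {"motion": [0,0,0,0,0,-1,-1,0,0,0,0,0,-1,-1,0,0,0,0,0,-1,-1,0,0,0,0,0,-1,-1,0,0,0,0,0,-1,-1,0,0,0,0,0,-1,-1,0,0,0,0,0,-1,-1,0,0,0,0,0,-1,-1,0,0,0,0,0,-1,-1,0,0,0,0,0,-1,-1,0,0,0,0,0,-1,-1,0,0,0,0,0,-1,-1]}}

```text
time: 14.55
position: [0.5125, -0.0779, 0.1893]
tool_rot: [0.253, 0.968, -0.0, 0.0]
ft_force: [-0.3, 0.5, -0.3]
grip_width: 0.0868
grip_force: 0.0
```

Request:
{"method": "jog_arm", "body": {"motion": [0,0,0,0,0,-1,-1,0,0,0,0,0,-1,-1,0,0,0,0,0,-0.6,-1,0,0,0,0,0,0,-1,0,0,0,0,0,0,-1]}}

```text
time: 15.18
position: [0.5124, -0.0779, 0.1892]
tool_rot: [0.165, 0.986, -0.0, 0.0]
ft_force: [0.6, 0.2, 0.6]
grip_width: 0.087
grip_force: 0.0
```

Request:
{"method": "jog_arm", "body": {"motion": [0.05,0,0.6,0,0,0,-1,0,0,0.6,0,0,0,-1,0,0,0.6,0,0,0,-1,0,0,0.4,0,0,0,-1,0,0,0.15,0,0,0,-1,0,0,0,0,0,0,-1,0,0,0,0,0,0,1,0,0,0,0,0,0,1,0,0,0,0,0,0,1,0,0,0,0,0,0,1,0,0,0,0,0,0,1,0,0,0,0,0,0,1], "grip_force": 35}}

```text
time: 16.68
position: [0.5105, -0.0772, 0.0952]
tool_rot: [0.165, 0.986, -0.0, -0.0]
ft_force: [0.5, -0.1, 0.2]
grip_width: 0.0348
grip_force: 0.0
```

Request:
{"method": "jog_arm", "body": {"motion": [0,0,0,0,0,0,1,0,0,0,0,0,0,1,0,0,0,0,0,0,1]}}

```text
time: 17.05
position: [0.5085, -0.0829, 0.0951]
tool_rot: [0.163, 0.987, -0.005, -0.002]
ft_force: [-10.1, -22.3, 1.0]
grip_width: 0.0158
grip_force: 35.0
```

Request:
{"method": "jog_arm", "body": {"motion": [0,-0.2,0,0,0,0,1,0,-0.25,0,0,0,0,1,0,-0.3,0,0,0,0,1,0,-0.3,0,0,0,0,1,0,-0.3,0,0,0,0,1,0,-0.25,0,0,0,0,1,0,-0.1,0,0,0,0,1,0,0,0,0,0,0,1,0,0,0,0,0,0,1]}}

```text
time: 18.18
position: [0.4886, -0.1399, 0.0951]
tool_rot: [0.165, 0.986, 0.001, 0.0]
ft_force: [4.3, 7.2, -0.3]
grip_width: 0.0157
grip_force: 35.0
```

```bash
python3 - <<'E'
from h import *
o=robot.get_obs(); p=o["position"]; A=np.array([.53,-.0338]); ye=np.array([.3287,.9444]); xe=np.array([.9444,-.3287])
print(p,o["ft_force"],o["grip_width"],o["grip_force"],"v",(p[:2]-A)@ye,"u",(p[:2]-A)@xe)
s=np.mean([robot.camera("scene").astype(float) for _ in range(4)],0).astype(np.uint8); cv2.imwrite("pics/scene4.png",s)
a=cv2.resize(s[215:312,330:420],(0,0),fx=6,fy=6,interpolation=cv2.INTER_CUBIC); cv2.imwrite("pics/j.png",cv2.convertScaleAbs(a,alpha=1.3,beta=-20))
E
```

```text
[ 0.4886334  -0.13988817  0.09506904] [ 4.30066336  7.2021378  -0.34048988] 0.01572880689328655 34.99393336940557 v -0.11378686883746061 u -0.004195439009219815
```

View pics/j.png

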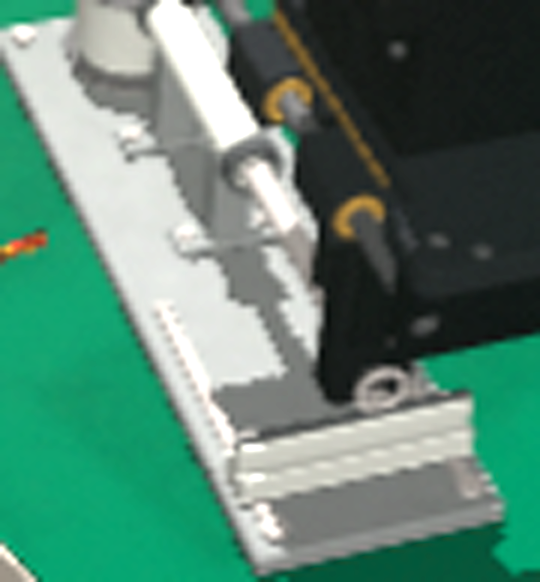

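```bash
python3 - <<'E'
from h import *
A=np.array([.53,-.0338]); ye=np.array([.3287,.9444]); xe=np.array([.9444,-.3287])
def prof(n,f,v,u,z):
    g=cv2.imread(f"pics/{f}.png").astype(float)@[.1,.1,.8]  # red: plate vs green
    X=np.array([np.r_[A+a*xe+b*ye,z] for b in v for a in u]); q=proj(n,X).astype(np.float32).reshape(len(v),len(u),2)
    I=cv2.remap(g.astype(np.float32),q[...,0],q[...,1],cv2.INTER_LINEAR).mean(1); return I
def edges(n,f,lo,hi,u,z,k=3):
    v=np.arange(lo,hi,.0005); I=cv2.GaussianBlur(prof(n,f,v,u,z).reshape(1,-1),(0,0),1.5)[0]; d=np.gradient(I)
    i=[j for j in range(2,len(v)-2) if abs(d[j])==abs(d[j-2:j+3]).max()]; i=sorted(i,key=lambda j:-abs(d[j]))[:k]
    print(n,f,"z",z,[(round(v[j]*1000,1),round(float(d[j]),1)) for j in sorted(i)])
U=np.linspace(-.03,.03,61)
for n,f in(("scene","scene0"),("top","top0"),("scene","scene3"),("scene","scene4")):
    edges(n,f,-.155,-.132,U,.01,2)      # near end of base plate
    if f!="scene4": edges(n,f,.130,.155,U,.01,2)        # far end
    edges(n,f,-.13,-.10,U,.01,4)    # foot
    edges(n,f,-.125,-.095,U if f!="scene4" else np.linspace(-.038,-.015,25),.034,4)    # ridge
    edges(n,f,-.125,-.095,np.linspace(-.038,-.015,25),.034,4)
E
```

```text
scene scene0 z 0.01 [(np.float64(-150.0), 12.5), (np.float64(-145.0), 7.5)]
scene scene0 z 0.01 [(np.float64(139.0), -8.3), (np.float64(147.0), -0.5)]
scene scene0 z 0.01 [(np.float64(-124.0), -10.1), (np.float64(-120.5), 8.7), (np.float64(-112.5), 8.1), (np.float64(-109.0), -10.2)]
scene scene0 z 0.034 [(np.float64(-120.0), 7.5), (np.float64(-116.0), -17.5), (np.float64(-112.5), 4.4), (np.float64(-102.0), 0.6)]
scene scene0 z 0.034 [(np.float64(-120.0), 7.6), (np.float64(-116.5), -17.6), (np.float64(-112.5), 6.1), (np.float64(-101.5), 0.6)]
top top0 z 0.01 [(np.float64(-154.0), -0.2), (np.float64(-143.0), 10.5)]
top top0 z 0.01 [(np.float64(131.5), -0.8), (np.float64(142.0), -11.5)]
top top0 z 0.01 [(np.float64(-124.5), 1.2), (np.float64(-120.0), -0.8), (np.float64(-113.0), 4.3), (np.float64(-106.5), -6.1)]
top top0 z 0.034 [(np.float64(-118.5), 1.0), (np.float64(-114.5), -0.8), (np.float64(-107.5), 4.2), (np.float64(-101.5), -6.1)]
top top0 z 0.034 [(np.float64(-118.5), 1.3), (np.float64(-107.5), 4.3), (np.float64(-101.5), -5.7), (np.float64(-96.5), 1.3)]
scene scene3 z 0.01 [(np.f
[... 291 characters left out ...]
120.0), 7.2), (np.float64(-116.0), -17.9), (np.float64(-111.0), -0.9), (np.float64(-96.5), 0.7)]
scene scene3 z 0.034 [(np.float64(-120.0), 4.3), (np.float64(-116.5), -16.3), (np.float64(-111.0), 1.6), (np.float64(-98.0), 3.6)]
scene scene4 z 0.01 [(np.float64(-150.0), 12.8), (np.float64(-142.5), -2.6)]
scene scene4 z 0.01 [(np.float64(-120.5), 9.4), (np.float64(-113.5), 1.1), (np.float64(-110.5), -3.6), (np.float64(-106.5), 2.0)]
scene scene4 z 0.034 [(np.float64(-120.5), 2.0), (np.float64(-116.5), -14.7), (np.float64(-112.5), 3.3), (np.float64(-108.0), -0.4)]
scene scene4 z 0.034 [(np.float64(-120.5), 2.0), (np.float64(-116.5), -14.7), (np.float64(-112.5), 3.3), (np.float64(-108.0), -0.4)]
```

The spring force (8.4 N) matches about 60 mm of pull-out, and the TCP is at v=-0.1138 against a ridge estimate of -0.1137 ± 0.0015. I'll hold here briefly and then hand in.

Request:
{"method": "jog_arm", "body": {"motion": [0,0,0,0,0,0,1,0,0,0,0,0,0,1,0,0,0,0,0,0,1,0,0,0,0,0,0,1,0,0,0,0,0,0,1,0,0,0,0,0,0,1,0,0,0,0,0,0,1,0,0,0,0,0,0,1]}}

```text
time: 19.38
position: [0.4887, -0.1398, 0.0951]
tool_rot: [0.165, 0.986, 0.001, 0.0]
ft_force: [3.1, 7.6, 0.2]
grip_width: 0.0156
grip_force: 35.0
```

```bash
python3 -c "
from rig import robot
print(robot.hand_in())"
```

```text
the job is handed in; nothing more can be done
None
```

I handed the job in at about 19 s with the spool let go on its seat and the gripper holding the rod at my best estimate of the gauge ridge (±1.5 mm); the pointer was hidden from the cameras, so its alignment is calculated rather than seen, and the hand-in returned no verdict.

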